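# Shut the dust-off box and hold its suction damper half open

### The arm

A 7-joint arm with a two-finger parallel gripper is mounted at the origin on the work surface. World frame = base frame: x ahead of the robot, y to its left, z up, the work surface at z = 0. Lengths are in m, angles in rad, forces in N, time in s.
With the tool pointing down it reaches from about 0.4 to 0.85 m from the base axis. Payload 10.4 kg.
Tool frame: the origin (TCP) lies midway between the tips of the shut fingers; the grasp point (between the pads) lies env.grip_depth behind it (env.grip_depth is the distance from the TCP to the grasp point, in m); z points along the fingers, y is the line along which they close (so a half turn about z gives the same grasp; the last joint's range is limited). The gripper opens to 85 mm and grips with 20 to 120 N. Pads are 22 mm wide; open, the fingers measure 114 mm over their backs; the gripper's body (76 mm by 85 mm) begins 54 mm behind the grasp point. The pads swing forward as they close: fully open they stand 13 mm farther back than shut.
Start: joints at [1.287, 0.332, -0.065, 1.46, 0.022, 1.35, -0.088], TCP at [0.161, -0.604, 0.231] pointing down, gripper open.
Joint ranges: [-2.6, 2.6], [-0.5, 2.12], [-1.47, 1.34], [0.16, 2.42], [-1.27, 4.41], [0.06, 2.06], [-2.6, 2.6]. Speed limits (rad/s): [2.22, 2.22, 2.79, 2.79, 3.14, 3.14, 3.14].

### API

Orientations are given as a rotation vector (axis times angle).
In Python, from rig import env, ticket, get_image gives the robot as it stands (env), with the cameras as plain functions and the job (ticket).
- The arm moves only by the tool move_tool, called as a command line: name --argument value ..., lists and objects as JSON in quotes. Schema: {"type":"object","properties":{"motion":{"type":"object","properties":{"dx":{"type":"array","items":{"type":"number"},"minItems":1,"maxItems":12},"dy":{"type":"array","items":{"type":"number"},"minItems":1,"maxItems":12},"dz":{"type":"array","items":{"type":"number"},"minItems":1,"maxItems":12},"rx":{"type":"array","items":{"type":"number"},"minItems":1,"maxItems":12},"ry":{"type":"array","items":{"type":"number"},"minItems":1,"maxItems":12},"rz":{"type":"array","items":{"type":"number"},"minItems":1,"maxItems":12},"finger_gap":{"type":"array","items":{"type":"number"},"minItems":1,"maxItems":12}},"additionalProperties":false,"required":["dx","dy","dz","rx","ry","rz","finger_gap"]},"only":{"type":"string"},"quiet":{"type":"boolean"},"lines":{"type":"string"}},"required":["motion"],"additionalProperties":false}. motion is an object with one list for each field, all of the same length, 1 to 12, a row being the entries at one place: dx, dy, dz (the shift in shares of 100 cm (1.0 is 100 cm)), rx, ry, rz (a rotation vector in a scale on which 1.0 is pi rad), finger_gap (the finger opening in m); each row is the pose to reach, as a shift and turn from the pose commanded when the call began, along the tool's axes at that moment; what a row does not reach only later rows make up. A row lasts 1/10 s, in which the tool goes at most 0.05 m and 0.15 rad, less where a joint would pass 70% of its speed; a pose out of reach is approached as far as the arm can. The fingers move at their own pace and stop on an object; the grip force is fixed at half the most. Time passes only in rows, so rows that do not move let the fingers close. The tool returns the time, the measured TCP pose, the force, the opening and the grip force at its end. only (a regular expression) keeps the lines of the reply that match it, lines (a string "A,B") keeps lines A to B, and quiet returns only ok. A shift or turn number past 1, either way, is cut back to 1. Input that does not fit is refused with a message, and nothing moves.
- env.get_state(): the state, without advancing time (a new reading comes with each control period).
- get_image(name): name is "scene" or "top" or "wrist"; returns a dict with "image" (420x560x3 uint8, red, green, blue), "fx", "fy", "cx", "cy" (pixels), "R" (3x3) and "t" (3): a world point X has camera coordinates R X + t. Camera axes: x right, y down, z forward; pixel columns grow to the right and rows downward; lengths in m; the calibration is good to about 2 mm. A picture is of the moment at which its call begins. There is no depth.
- ticket.sign_off(): hands the job in; it is judged then, once.
The state is a dict: "time_s": time; "joints": joint angles; "qvel": joint speeds; "tau": joint torques, N m; "tool_pos": TCP position; "orientation": TCP orientation; "force": force on the tool from outside, world axes, zero at the start; "ft_torque": the same for the moment, N m; "grip_width": finger opening in m; "gripper_force": force on a finger pad.
Only numpy, scipy, OpenCV 4.12 (cv2) and the standard library are available. Lean on these libraries where they do the work, as an engineer would, in place of code of your own. Each camera call takes 0.05 s, during which the arm holds its last target. There are 200 camera calls.

### The job

Sanded wooden hearts lie in the dust-off box: lower its hinged lid until it is fully shut, without slamming it. Then take the damper rod with the crossbar handle (not the one with the round knob), draw it straight up until it is halfway out of its bore, about 35 mm, without jamming it or overshooting, and finish while still gripping it and holding it still there, as it would drop back if let go. Leave the round-knob rod fully down and everything else on the table where it is.

Things in the scene. Friction and masses are not known exactly. Their poses are not given: they have to be found in the camera images.
- box: plywood box fixed to the table, 150 mm (its x) by 180 mm (its y) by 80 mm tall, walls 8 mm; origin at the centre of its underside. The lid is hinged along its +x rim.
- lid (a joint): opening angle of the box lid (rad): 0 is shut, it starts part open between 0.7 and 1.15. The lid is a 150 x 180 mm plywood plate 9 mm thick, its underside rests on the box rim when shut (its top face is then 90 mm above the table). The hinge is stiff: the lid stays where it is left and 1 to 3 N near its free edge moves it.
- lid_hinge (a point): centre of the lid's hinge line on the lid's underside, 80 mm above the table; the hinge line runs along the box's y, and shut the lid reaches 150 mm from here towards the box's -x. Site axes turn with the lid.
- lid_handle (a point): outer end of the small dark knob on the lid's outer face: 120 mm from the hinge line, midway across the width, standing 35 mm off the face; the lid's face beside the knob is clear.
- block: aluminium damper block fixed to the table, 160 mm (its x) by 70 mm (its y) by 90 mm tall; origin at the centre of its underside. Two vertical blind bores, 45 mm either side of its centre along its x, each 70 mm deep (bore floor 20 mm above the table) and 21.5 mm wide.
- bar_rod: the rod to draw: loose steel rod, 20 mm diameter, about 0.25 kg, standing in one of the two bores (either one), with a black crossbar handle 56 mm long (rod's x), 14 mm wide (rod's y), 16 mm tall; origin at the centre of the rod's lower end (20 mm above the table when fully down), z up along the rod. The crossbar lies roughly along the block's x, up to 0.45 rad askew.
- bar_grip (a point): centre of the crossbar handle, 108 mm above the rod's lower end (128 mm above the table, 38 mm above the block's top when fully down); same axes as the rod.
- knob_rod: the other rod, to be left fully down: the same rod with a round black knob, 36 mm diameter, in the other bore, 90 mm away; origin at the centre of its lower end.
- heart_a: loose flat wooden heart, 12 mm thick, about 80 x 85 mm, lying near the damper block's -x end
- heart_b: loose flat wooden heart, 12 mm thick, about 85 x 95 mm, out on the right of the table
- heart_c: loose flat wooden heart, 12 mm thick, about 80 x 85 mm, out on the left of the table
- sanding_block: loose cork sanding block, 66 x 100 x 31 mm, lying in front (-x) of the box
- glue: loose white bottle, 54 mm diameter, 130 mm tall
- brush: loose brush lying flat
- cup: loose white cup, 76 mm diameter, 80 mm tall, beyond the box and block

How it is judged:
By the outcome, as a careful person would: the job done as asked, in the order asked, and still so for the second after the job is handed in, while the arm keeps its last pose, push and grip.
It also fails if it takes over 51 s, if anything falls off the work surface, if the arm or the gripper's body presses on something with over 40 N, if the wrist force passes 120 N, or if a joint passes its speed limit or range.

## Working session

There is one attempt and no reset: what is moved stays moved. The work goes in short steps, Python scripts to look and compute and a tool call to move; the robot and the scene stay as the last step left them, time stands still between calls to the robot, and variables do not carry over. Pictures are saved under pics/ and viewed, at most 10 in all, crops included, and the job is handed in when it is done.

```bash
ls; mkdir -p pics
```

Run:
```python
from rig import env, ticket, get_image
import cv2,numpy as np
np.set_printoptions(precision=4,suppress=True)
for n in ["scene","top"]:
    d=get_image(n); cv2.imwrite(f"pics/{n}0.png",d["image"][:,:,::-1]); print(n,d["fx"],d["cx"],d["cy"],d["R"],d["t"],-np.array(d["R"]).T@d["t"])
s=env.get_state(); print(s, env.grip_depth)
```

```text
pics
rig.py
scene 463.2072854686823 277.70793621325936 205.04902895267585 [[ 0.7154  0.6985  0.0178]
 [ 0.4354 -0.4257 -0.7932]
 [-0.5464  0.5752 -0.6087]] [-0.4164 -0.1744  1.6659] [ 1.2841 -0.7417  0.8831]
top 398.90030738198686 286.5981873460916 206.8322684048643 [[ 0.0266 -0.9995  0.0152]
 [-0.9803 -0.0291 -0.1953]
 [ 0.1956 -0.0097 -0.9806]] [-0.0336  0.5803  0.9433] [ 0.3853 -0.0076  1.0389]
{'time_s': 0.1, 'joints': array([ 1.2874,  0.3328, -0.0647,  1.4609,  0.0216,  1.3499, -0.0885]), 'qvel': array([ 0.0001, -0.002 , -0.0019, -0.0035, -0.0012,  0.0003,  0.0016]), 'tau': array([  0.0024, -62.6748,   0.0499, -39.243 ,   0.0165,   0.007 ,
         0.    ]), 'tool_pos': array([ 0.1611, -0.6035,  0.2306]), 'orientation': array([-3.1137, -0.4084,  0.0003]), 'force': array([-0.1352, -0.0772,  0.4492]), 'ft_torque': array([0.012 , 0.0531, 0.016 ]), 'gripper_force': 0.0, 'grip_width': 0.08528332184795394} 0.0187
```

View pics/scene0.png

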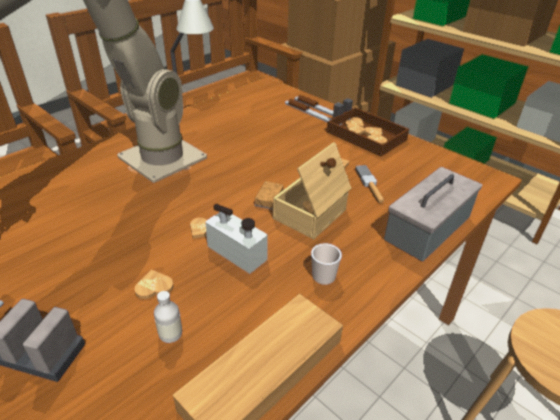

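View pics/top0.png

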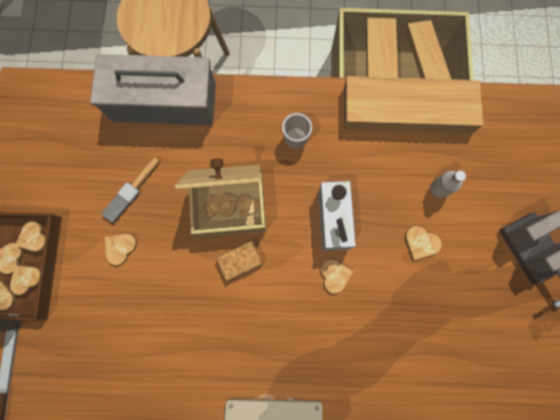

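The scene view shows the open box around (315,200), with its lid knob at (328,163). The block is at (237,240), with the crossbar at (222,210) and the round knob at (248,226). In the top view the box is at (227,205), the lid's free edge at about y=170–188, the crossbar at (342,230) and the knob at (339,192). I'll zoom in on both for measuring.

Run:
```python
import cv2,numpy as np
a=cv2.imread("pics/top0.png")[150:270,170:370]; b=cv2.imread("pics/scene0.png")[140:275,190:360]
A=cv2.resize(a,None,fx=4,fy=4,interpolation=cv2.INTER_CUBIC);B=cv2.resize(b,None,fx=4,fy=4,interpolation=cv2.INTER_CUBIC)
for I,x0,y0 in((A,170,150),(B,190,140)):
    for i in range(0,I.shape[1],80):cv2.putText(I,str(x0+i//4),(i,10),0,.35,(255,255,0));cv2.line(I,(i,0),(i,I.shape[0]),(255,255,0),1) if 0 else cv2.line(I,(i,12),(i,18),(255,255,0),1)
    for j in range(0,I.shape[0],40):cv2.putText(I,str(y0+j//4),(0,j+4),0,.35,(255,255,0))
cv2.imwrite("pics/A.png",A);cv2.imwrite("pics/B.png",B)
```

```text
(no output)
```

View pics/A.png

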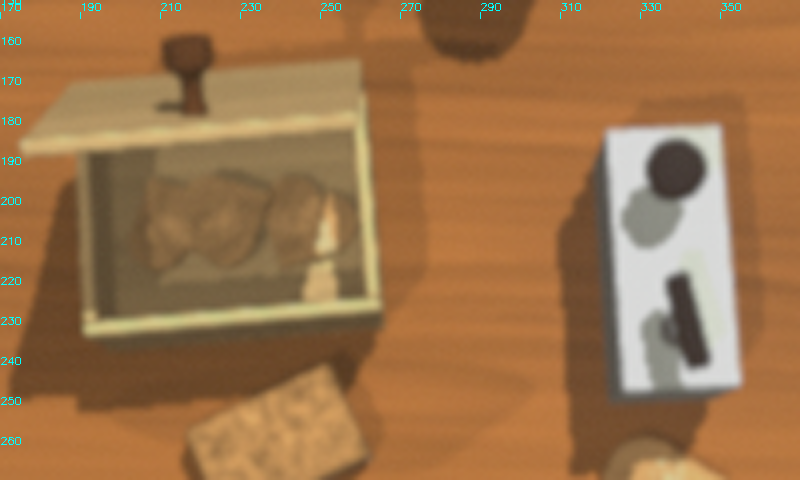

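View pics/B.png

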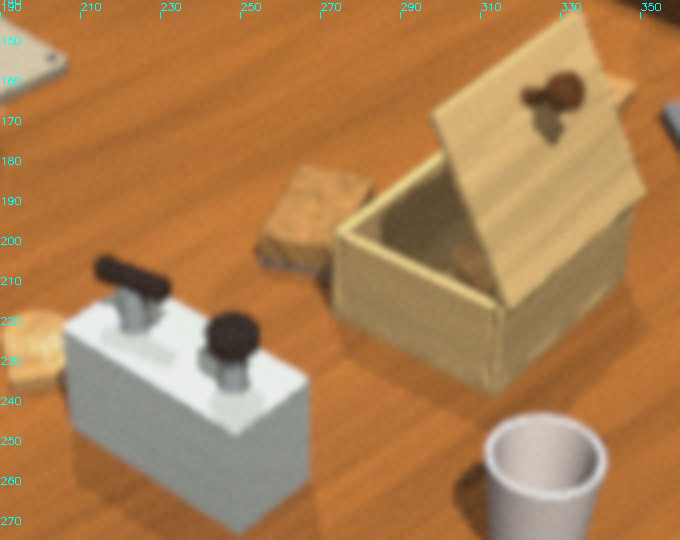

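The zooms show these points:

| Feature | Top view (px) | Scene view (px) |
|---|---|---|
| Front rim corners | (191,232), (265,226) | −x−y corner at (275,198) |
| Lid free-edge corners | (175,186), (258,179) | (299,169), (333,143) |
| Lid knob | (217,163) | (331,163) |
| Crossbar centre | (342,230) | (222,209) |

Next I'll triangulate them.

Create h.py:
```python
import cv2,numpy as np
np.set_printoptions(precision=4,suppress=True)
from rig import env, ticket, get_image
def ray(d,p):
    v=np.array([(p[0]-d["cx"])/d["fx"],(p[1]-d["cy"])/d["fy"],1.]);R=np.array(d["R"]);return -R.T@d["t"],R.T@v
def onz(d,p,z):
    c,v=ray(d,p);return c+v*(z-c[2])/v[2]
def P(d):return np.array([[d["fx"],0,d["cx"]],[0,d["fy"],d["cy"]],[0,0,1]])@np.c_[d["R"],d["t"]]
def tri(d1,p1,d2,p2):
    X=cv2.triangulatePoints(P(d1),P(d2),np.array(p1,float),np.array(p2,float));X=(X[:3]/X[3])[:,0]
    e=[np.linalg.norm((lambda q:q[:2]/q[2])(P(d)@np.r_[X,1])-p) for d,p in((d1,p1),(d2,p2))]
    return X,np.round(e,1)
def dark(d,x0,y0,x1,y1,th=75):
    I=d["image"][y0:y1,x0:x1]; m=(I.max(2)<th).astype(np.uint8)
    n,l,s,c=cv2.connectedComponentsWithStats(m)
    k=1+np.argmax(s[1:,4]); pts=np.argwhere(l==k)[:,::-1]+[x0,y0]
    r=cv2.minAreaRect(pts.astype(np.float32)); return pts.mean(0),r,s[k,4]
```

Run:
```python
from h import *
T=get_image("top");S=get_image("scene")
a=dark(T,325,210,352,246);b=dark(S,208,195,236,218);print("bar",a,b)
a2=dark(T,325,180,352,205);b2=dark(S,238,214,258,232);print("knob",a2,b2)
print("bar",tri(T,a[0],S,b[0]));print("knob",tri(T,a2[0],S,b2[0]))
for n,p,q in [("lidfree-y",(259.5,178),(299,169)),("lidfree+y",(175,185),(333,143)),("hinge-y",(260,165),(316,217)),("lidknob",(216.5,163),(331,163)),("rim-x-y",(265,226),(274.5,198)),
 ("blk-x-y",(355,246),(206,222)),("blk+x-y",(350,181),(249,249)),]: print(n,tri(T,p,S,q))
print("rimtop",[onz(T,p,.08) for p in((191,232.5),(265,226.5))])
bx=cv2.boxPoints(a[1]);print(bx,np.array([onz(T,p,.136) for p in bx]))
print("blktop",np.array([onz(T,p,.09) for p in((355,246),(350,181),(321.5,182),(326,248))]))
```

```text
bar (array([341.2651, 230.3494]), ((341.0000305175781, 230.00003051757812), (20.858062744140625, 4.365641117095947), 75.96376037597656), np.int32(83)) (array([222.9655, 209.6437]), ((222.800048828125, 209.40003967285156), (17.8885440826416, 5.366562843322754), 26.56505012512207), np.int32(87))
knob (array([338.3043, 192.4261]), ((338.5, 192.5), (11.0, 11.0), 90.0), np.int32(115)) (array([247.6757, 224.2342]), ((247.5, 224.5), (11.0, 11.0), 90.0), np.int32(111))
bar (array([ 0.5163, -0.1439,  0.1254]), array([0.3, 0.2]))
knob (array([ 0.606 , -0.1375,  0.1249]), array([0.1, 0.1]))
lidfree-y (array([0.6118, 0.0443, 0.2125]), array([0.3, 0.2]))
lidfree+y (array([0.5884, 0.2206, 0.2122]), array([1.4, 0.8]))
hinge-y (array([0.6789, 0.0509, 0.0843]), array([0.6, 0.4]))
lidknob (array([0.6447, 0.1394, 0.2043]), array([0.2, 0.1]))
rim-x-y (array([0.5296, 0.0359, 0.0771]), array([1. , 0.6]))
blk-x-y (array([ 0.4858, -0.1815,  0.0869]), array([0.9, 0.6]))
blk+x-y (array([ 0.6454, -0.1712,  0.0873]), array([0.4, 0.3]))
rimtop [array([0.5066, 0.2117, 0.08  ]), array([0.5264, 0.034 , 0.08  ])]
[[336.353  220.4118]
 [340.5883 219.353 ]
 [345.6471 239.5883]
 [341.4118 240.6471]] [[ 0.537  -0.1316  0.136 ]
 [ 0.5397 -0.1414  0.136 ]
 [ 0.4934 -0.1529  0.136 ]
 [ 0.4907 -0.1433  0.136 ]]
blktop [[ 0.4842 -0.1827  0.09  ]
 [ 0.6441 -0.1714  0.09  ]
 [ 0.6394 -0.1012  0.09  ]
 [ 0.4775 -0.1134  0.09  ]]
```

Estimates so far:
- **Box:** yaw ≈ 0.11, hinge centre ≈ (0.666, 0.1395, 0.08).
- **Lid:** open ≈ 1.05 rad. The knob position this predicts agrees with the triangulated one to 3 mm.
- **Bar:** (0.516, −0.144, 0.125), yaw ≈ 0.25, nearly the tool's present yaw.

I'll close the fingers and travel high towards the lid's outer (+x) side.

move_tool --motion '{"dx": [0,0.651,0.651,0.651,0.651,0.651,0.651,0.651,0.651,0.651],"dy": [0,-0.547,-0.547,-0.547,-0.547,-0.547,-0.547,-0.547,-0.547,-0.547],"dz": [-0.04,-0.04,-0.04,-0.04,-0.04,-0.04,-0.04,-0.04,-0.04,-0.04],"rx": [0,0,0,0,0,0,0,0,0,0],"ry": [0,0,0,0,0,0,0,0,0,0],"rz": [0,0,0,0,0,0,0,0,0,0],"finger_gap": [0,0,0,0,0,0,0,0,0,0]}'

```text
time_s: 1.2
tool_pos: [0.4201, -0.2335, 0.2715]
orientation: [3.114, 0.408, 0.0]
force: [0.8, -0.5, -0.1]
grip_width: 0.0004
gripper_force: 0.0
```

Create go.py:
```python
import sys
from h import *
from scipy.spatial.transform import Rotation as Ro
s=env.get_state();R=Ro.from_rotvec(s["orientation"]);p=s["tool_pos"];M=R.as_matrix()
print("t",s["time_s"],"p",p,"q",s["joints"],"F",s["force"],"w",s["grip_width"],"yaw",np.arctan2(M[1,0],M[0,0]),"z",M[:,2])
for a in sys.argv[1:]:
    print(a,"->",R.inv().apply(np.array(eval(a))-p))
```

```bash
python3 go.py .65,.0924,.27
```

```text
t 1.2 p [ 0.4201 -0.2335  0.2715] q [ 0.8452  0.015  -0.4339  1.7461  0.007   1.3814 -0.9001] F [ 0.8005 -0.4794 -0.0563] w 0.00037723891441744905 yaw 0.26062737354667953 z [ 0.0002 -0.0007 -1.    ]
.65,.0924,.27 -> [ 0.3061 -0.2557  0.0013]
```

move_tool --motion '{"dx": [0.306,0.306,0.306,0.306,0.306,0.306,0.306,0.306,0.306,0.306,0.306],"dy": [-0.256,-0.256,-0.256,-0.256,-0.256,-0.256,-0.256,-0.256,-0.256,-0.256,-0.256],"dz": [0,0,0,0,0,0,0,0,0,0,0],"rx": [0,0,0,0,0,0,0,0,0,0,0],"ry": [0,0,0,0,0,0,0,0,0,0,0],"rz": [0,0,0,0,0,0,0,0,0,0,0],"finger_gap": [0,0,0,0,0,0,0,0,0,0,0]}'

```text
time_s: 2.3
tool_pos: [0.649, 0.0897, 0.2712]
orientation: [3.114, 0.406, -0.0]
force: [0.2, -0.1, -0.2]
grip_width: -0.0001
gripper_force: 0.0
```

```bash
python3 go.py .65,.0924,.206
```

Run:
```python
from h import *
for n in("wrist","scene"):cv2.imwrite(f"pics/{n}1.png",get_image(n)["image"][:,:,::-1])
```

```text
t 2.3 p [0.649  0.0897 0.2712] q [ 0.2545  0.4618 -0.6682  1.2812  0.2814  1.4916 -1.695 ] F [ 0.2252 -0.1372 -0.1598] w -9.233357746878175e-05 yaw 0.25949475443658915 z [-0.0001 -0.0009 -1.    ]
.65,.0924,.206 -> [ 0.0017 -0.0024  0.0652]
```

move_tool --motion '{"dx": [0.001,0.001,0.001,0.001],"dy": [-0.002,-0.002,-0.002,-0.002],"dz": [0.03,0.065,0.065,0.065],"rx": [0,0,0,0],"ry": [0,0,0,0],"rz": [0,0,0,0],"finger_gap": [0,0,0,0]}'

```text
time_s: 2.8
tool_pos: [0.6494, 0.0919, 0.2073]
orientation: [3.115, 0.406, -0.0]
force: [-0.1, 0.9, 0.8]
grip_width: 0.0001
gripper_force: 0.0
```

Run:
```python
from h import *
cv2.imwrite("pics/s2.png",cv2.resize(get_image("scene")["image"][100:250,220:400,::-1],None,fx=3,fy=3))
```

```bash
python3 go.py
```

Run:
```python
from h import *
from scipy.spatial.transform import Rotation as Ro
s=env.get_state();R=Ro.from_rotvec(s["orientation"])
for th in(1.05,.9,.75,.6,.45,.3,.15,.0):
    lx=-.13*np.cos(th)+.009*np.sin(th)+.011;z=.08+.13*np.sin(th)+.009*np.cos(th)
    print(th,R.inv().apply(np.array([.671+.994*lx,.0948+.111*lx,z])-s["tool_pos"]))
```

```text
t 2.85 p [0.6501 0.0925 0.2084] q [ 0.2573  0.4928 -0.6617  1.3743  0.3017  1.3736 -1.7155] F [-0.8389 -0.6563 -0.1408] w -7.946670259706728e-06 yaw 0.25965296253529824 z [ 0.0021 -0.0001 -1.    ]
1.05 [-0.0246 -0.0037  0.0111]
0.9 [-0.0413 -0.0062  0.0209]
0.75 [-0.0564 -0.0084  0.0331]
0.6 [-0.0695 -0.0104  0.0474]
0.45 [-0.0803 -0.012   0.0636]
0.3 [-0.0887 -0.0133  0.0812]
0.15 [-0.0943 -0.0141  0.0999]
0.0 [-0.0971 -0.0145  0.1192]
```

View pics/s2.png

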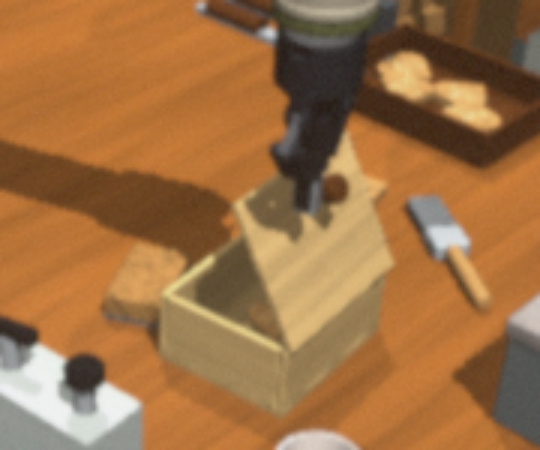

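The picture shows the fingertips at (307,208) in front of the lid's outer face, beside the knob at (335,188) and not touching the lid. I'll start the arc push.

move_tool --motion '{"dx": [-0.012,-0.024,-0.033,-0.041,-0.049,-0.056,-0.063,-0.069,-0.075,-0.08,-0.08],"dy": [-0.002,-0.004,-0.005,-0.006,-0.007,-0.008,-0.009,-0.01,-0.011,-0.012,-0.012],"dz": [0.006,0.011,0.016,0.021,0.027,0.033,0.04,0.047,0.055,0.063,0.063],"rx": [0,0,0,0,0,0,0,0,0,0,0],"ry": [0,0,0,0,0,0,0,0,0,0,0],"rz": [0,0,0,0,0,0,0,0,0,0,0],"finger_gap": [0,0,0,0,0,0,0,0,0,0,0]}'

```text
time_s: 3.95
tool_pos: [0.5678, 0.0837, 0.1418]
orientation: [3.115, 0.409, -0.004]
force: [-0.1, -0.4, 0.5]
grip_width: 0.0002
gripper_force: 0.0
```

```bash
python3 go.py "(.671-.994*.1105,.0948-.111*.1105,.126)" "(.671-.994*.1162,.0948-.111*.1162,.1083)" "(.671-.994*.119,.0948-.111*.119,.089)"
```

```text
t 3.95 p [0.5678 0.0837 0.1418] q [ 0.342   0.3708 -0.6897  1.6802  0.2514  1.1838 -1.7206] F [-0.111  -0.3904  0.548 ] w 0.0001803963198989194 yaw 0.2608721909450088 z [-0.0023 -0.0006 -1.    ]
(.671-.994*.1105,.0948-.111*.1105,.126) -> [-0.0067 -0.0006  0.0158]
(.671-.994*.1162,.0948-.111*.1162,.1083) -> [-0.0123 -0.0014  0.0335]
(.671-.994*.119,.0948-.111*.119,.089) -> [-0.015  -0.0018  0.0528]
```

move_tool --motion '{"dx": [-0.003,-0.007,-0.01,-0.012,-0.013,-0.014,-0.015,-0.015,-0.015,-0.015],"dy": [0,-0.001,-0.001,-0.001,-0.002,-0.002,-0.002,-0.002,-0.002,-0.002],"dz": [0.008,0.016,0.025,0.033,0.039,0.044,0.048,0.051,0.053,0.053],"rx": [0,0,0,0,0,0,0,0,0,0],"ry": [0,0,0,0,0,0,0,0,0,0],"rz": [0,0,0,0,0,0,0,0,0,0],"finger_gap": [0,0,0,0,0,0,0,0,0,0]}'

```text
time_s: 4.95
tool_pos: [0.5541, 0.0821, 0.0901]
orientation: [3.115, 0.409, -0.0]
force: [0.0, 0.0, -0.5]
grip_width: 0.0
gripper_force: 0.0
```

Run:
```python
from h import *
cv2.imwrite("pics/s3.png",cv2.resize(get_image("scene")["image"][100:250,220:400,::-1],None,fx=3,fy=3))
```

```bash
python3 go.py
```

```text
t 5.0 p [0.5541 0.0821 0.0902] q [ 0.3385  0.3974 -0.6789  1.7668  0.2798  1.0759 -1.7469] F [-0.4266 -1.3     0.3203] w 0.00020481089546649426 yaw 0.2607308865638608 z [-0. -0. -1.]
```

View pics/s3.png

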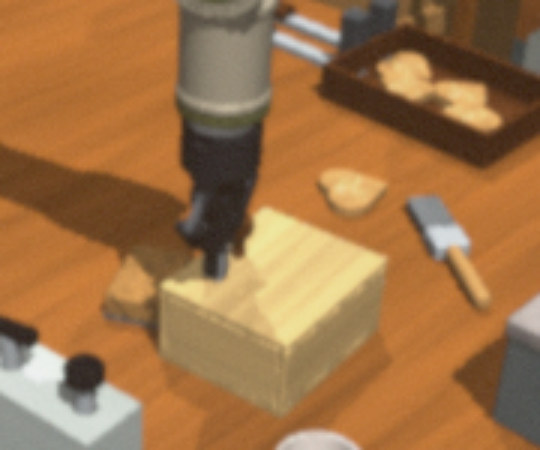

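The lid looks down on the rim: its top face lies flat from (165,280) to (385,262). I'll press gently until there is a firm reaction force.

move_tool --motion '{"dx": [0,0,0,0],"dy": [0,0,0,0],"dz": [0.001,0.002,0.003,0.003],"rx": [0,0,0,0],"ry": [0,0,0,0],"rz": [0,0,0,0],"finger_gap": [0,0,0,0]}'

```text
time_s: 5.4
tool_pos: [0.5544, 0.0822, 0.0894]
orientation: [3.114, 0.408, 0.001]
force: [-10.0, -2.9, 22.5]
grip_width: 0.0001
gripper_force: 11.3
```

```bash
python3 go.py
```

```text
t 5.4 p [0.5544 0.0822 0.0894] q [ 0.3374  0.3985 -0.6786  1.7674  0.2822  1.0741 -1.749 ] F [-10.0309  -2.8599  22.4804] w 5.277178026364357e-05 yaw 0.2607489941924975 z [ 0.0008 -0.0012 -1.    ]
```

There is a firm 22 N reaction, so the lid is on the rim. Now I'll rise and move over the bar with the fingers open.

move_tool --motion '{"dx": [0,0,0,0,-0.05,-0.095,-0.095,-0.095,-0.095,-0.095],"dy": [0,0,0,0,0.1,0.209,0.209,0.209,0.209,0.209],"dz": [-0.02,-0.06,-0.11,-0.16,-0.17,-0.17,-0.17,-0.17,-0.17,-0.17],"rx": [0,0,0,0,0,0,0,0,0,0],"ry": [0,0,0,0,0,0,0,0,0,0],"rz": [0,0,0,0,0,0,0,0,0,0],"finger_gap": [0,0,0.085,0.085,0.085,0.085,0.085,0.085,0.085,0.085]}'

```text
time_s: 6.4
tool_pos: [0.515, -0.1499, 0.2573]
orientation: [3.115, 0.396, -0.001]
force: [0.0, 0.5, -0.2]
grip_width: 0.0852
gripper_force: 0.0
```

```bash
python3 go.py .516,-.144,.2
```

Run:
```python
from h import *
S=get_image("scene");W=get_image("wrist");print(W["fx"],W["R"],W["t"])
cv2.imwrite("pics/w4.png",np.hstack([W["image"][:,:,::-1][::1],S["image"][100:300,190:400,::-1].repeat(2,0).repeat(2,1)[:420,:240] if 0 else W["image"][:,:0]]))
cv2.imwrite("pics/w4.png",W["image"][:,:,::-1])
```

```text
t 6.4 p [ 0.515  -0.1499  0.2573] q [ 0.71    0.167  -0.5712  1.6323  0.0937  1.3694 -1.1915] F [ 0.0063  0.5233 -0.2366] w 0.08520169083582364 yaw 0.25289560291831037 z [-0.0003 -0.0018 -1.    ]
.516,-.144,.2 -> [ 0.0025 -0.0056  0.0572]
305.5809256406378 [[ 0.2532 -0.9674  0.0009]
 [-0.9301 -0.2431  0.2753]
 [-0.2661 -0.0706 -0.9614]] [-0.2725  0.4005  0.5309]
```

View pics/w4.png

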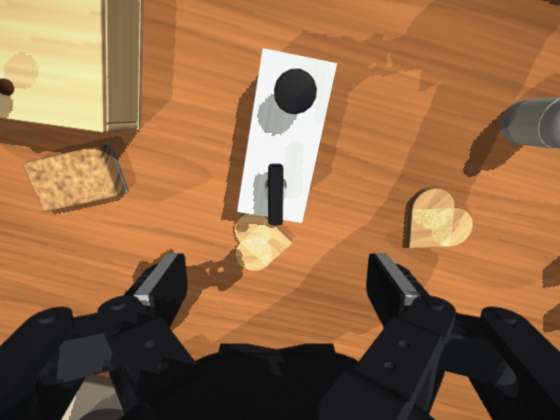

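The wrist view shows the crossbar at (275,194), upright in the picture and so aligned with the tool, and the knob at (295,91). I'll refine the bar position from this view combined with the other two.

Run:
```python
from h import *
W=get_image("wrist");S=get_image("scene");T=get_image("top")
w=dark(W,258,155,296,232,60);print(w)
b=dark(S,205,190,236,220);t=dark(T,325,210,352,246);print(b[0],t[0],b[2],t[2])
print("WS",tri(W,w[0],S,b[0]));print("WT",tri(W,w[0],T,t[0]))
bx=cv2.boxPoints(w[1]);X=np.array([onz(W,p,.136) for p in bx]);print(X,X.mean(0))
k=dark(W,270,65,320,118,60);print("knob",tri(W,k[0],S,dark(S,238,214,258,232)[0]))
for p in ((335,63),(262,48),(300,222),(237,212)):print(onz(W,p,.09))
```

```text
(array([277.2859, 194.9659]), ((277.5, 195.5), (59.0, 15.0), 90.0), np.int32(822))
[222.5222 209.3667] [340.0627 221.4964] 90 415
WS (array([ 0.5164, -0.1449,  0.127 ]), array([0.6, 0.1]))
WT (array([ 0.5282, -0.1375,  0.1727]), array([6.2, 1.2]))
[[ 0.5417 -0.1319  0.136 ]
 [ 0.545  -0.1445  0.136 ]
 [ 0.4925 -0.1588  0.136 ]
 [ 0.489  -0.1455  0.136 ]] [ 0.517  -0.1452  0.136 ]
knob (array([ 0.6068, -0.1384,  0.1263]), array([1. , 0.1]))
[ 0.6435 -0.1673  0.09  ]
[ 0.6384 -0.0983  0.09  ]
[ 0.4841 -0.1792  0.09  ]
[ 0.4778 -0.1112  0.09  ]
```

```bash
python3 go.py .5167,-.1445,.117
```

```text
t 6.65 p [ 0.5166 -0.1426  0.2574] q [ 0.7039  0.1665 -0.5781  1.6331  0.0923  1.3693 -1.1938] F [ 0.4831 -0.0724 -0.9936] w 0.08527348825938598 yaw 0.2633051096553069 z [ 0.0003  0.0003 -1.    ]
.5167,-.1445,.117 -> [-0.0004  0.0019  0.1404]
```

The manual's scale: turns go in shares of pi rad. Converting my numbers, 0.01 rad / 3.1416 = 0.0032.

move_tool --motion '{"dx": [0,0,0,0,0,0,0,0],"dy": [0.002,0.002,0.002,0.002,0.002,0.002,0.002,0.002],"dz": [0.03,0.06,0.09,0.115,0.13,0.14,0.14,0.14],"rx": [0,0,0,0,0,0,0,0],"ry": [0,0,0,0,0,0,0,0],"rz": [0.0032,0.0032,0.0032,0.0032,0.0032,0.0032,0.0032,0.0032],"finger_gap": [0.085,0.085,0.085,0.085,0.085,0.085,0.085,0.085]}'

```text
time_s: 7.45
tool_pos: [0.5174, -0.1461, 0.1182]
orientation: [3.116, 0.394, 0.002]
force: [-0.3, -0.5, -0.1]
grip_width: 0.0852
gripper_force: 0.0
```

```bash
python3 go.py .5167,-.1445,.117
```

Run:
```python
from h import *
for n in("wrist",):cv2.imwrite(f"pics/{n}5.png",get_image(n)["image"][:,:,::-1])
```

```text
t 7.45 p [ 0.5174 -0.1461  0.1182] q [ 0.6815  0.287  -0.5628  1.8059  0.1709  1.0958 -1.2607] F [-0.2595 -0.4878 -0.0593] w 0.08524559093109299 yaw 0.2512541012497649 z [ 0.0012 -0.0003 -1.    ]
.5167,-.1445,.117 -> [-0.0003 -0.0017  0.0012]
```

View pics/wrist5.png

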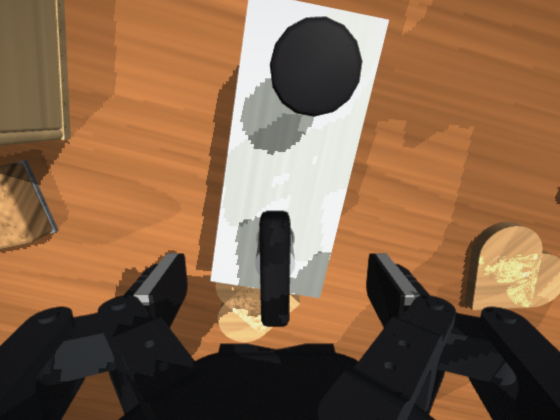

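The bar is at column 275, midway between the pads at 185 and 369, and upright in the picture. Centred well enough, so I'll close on it.

move_tool --motion '{"dx": [0,0,0,0,0,0,0],"dy": [0,0,0,0,0,0,0],"dz": [0,0,0,0,0,0,0],"rx": [0,0,0,0,0,0,0],"ry": [0,0,0,0,0,0,0],"rz": [0,0,0,0,0,0,0],"finger_gap": [0.04,0.025,0.018,0,0,0,0]}'

```text
time_s: 8.2
tool_pos: [0.5171, -0.1463, 0.1177]
orientation: [3.117, 0.393, 0.001]
force: [1.3, 0.6, 4.7]
grip_width: 0.0161
gripper_force: 58.6
```

```bash
python3 go.py
```

```text
t 8.2 p [ 0.5171 -0.1463  0.1177] q [ 0.6818  0.2874 -0.5626  1.8067  0.1711  1.0952 -1.2609] F [1.2501 0.5652 4.6642] w 0.016111515507656375 yaw 0.2508503739400828 z [ 0.0008 -0.0003 -1.    ]
```

Gripping at 59 N with a small side load. I'll lift slowly and watch the force.

move_tool --motion '{"dx": [0,0,0,0,0,0,0],"dy": [0,0,0,0,0,0,0],"dz": [-0.002,-0.004,-0.006,-0.008,-0.01,-0.01,-0.01],"rx": [0,0,0,0,0,0,0],"ry": [0,0,0,0,0,0,0],"rz": [0,0,0,0,0,0,0],"finger_gap": [0,0,0,0,0,0,0]}'

```text
time_s: 8.9
tool_pos: [0.5167, -0.1463, 0.1273]
orientation: [3.117, 0.393, 0.0]
force: [0.0, 0.4, -4.1]
grip_width: 0.0157
gripper_force: 58.6
```

```bash
python3 go.py
```

```text
t 8.9 p [ 0.5167 -0.1463  0.1273] q [ 0.6848  0.2761 -0.5646  1.7975  0.1634  1.1144 -1.255 ] F [ 0.0391  0.3717 -4.1134] w 0.01574126328659989 yaw 0.25077859537640945 z [ 0.0001 -0.0002 -1.    ]
```

move_tool --motion '{"dx": [0,0,0,0,0,0,0,0,0,0,0,0],"dy": [0,0,0,0,0,0,0,0,0,0,0,0],"dz": [-0.003,-0.006,-0.009,-0.012,-0.015,-0.018,-0.021,-0.023,-0.025,-0.025,-0.025,-0.025],"rx": [0,0,0,0,0,0,0,0,0,0,0,0],"ry": [0,0,0,0,0,0,0,0,0,0,0,0],"rz": [0,0,0,0,0,0,0,0,0,0,0,0],"finger_gap": [0,0,0,0,0,0,0,0,0,0,0,0]}'

```text
time_s: 10.1
tool_pos: [0.5166, -0.1462, 0.1522]
orientation: [-3.117, -0.393, 0.0]
force: [-0.2, 0.7, -3.0]
grip_width: 0.0158
gripper_force: 58.6
```

```bash
python3 go.py
```

Run:
```python
from h import *
S=get_image("scene");T=get_image("top");W=get_image("wrist")
w=dark(W,258,200,296,345,60);print(w)
a=S["image"][130:280,180:360,::-1];b=T["image"][140:290,170:370,::-1]
cv2.imwrite("pics/f.png",cv2.resize(np.hstack([a,b]),None,fx=2.1,fy=2.1,interpolation=cv2.INTER_CUBIC))
```

```text
t 10.1 p [ 0.5166 -0.1462  0.1522] q [ 0.6913  0.2498 -0.5688  1.7711  0.1455  1.1629 -1.2414] F [-0.1823  0.6989 -2.9612] w 0.01575793435796128 yaw 0.25076811041058844 z [-0.0002  0.     -1.    ]
(array([276.5813, 266.1049]), ((276.5, 267.0), (116.0, 37.0), 90.0), np.int32(3697))
```

View pics/f.png

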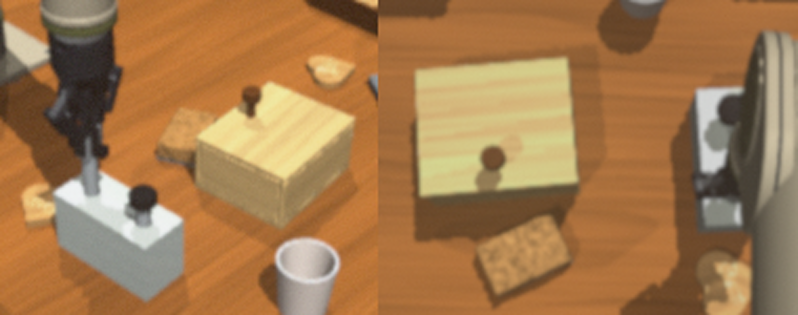

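The rod stands raised in the gripper at (90,170), the knob rod is still down, and the lid lies flat in both views. In the wrist view the bar's rows match the pre-grasp picture (about 210–326), so it hasn't slipped. The lift is 34.5 mm, so I'll hand in.

move_tool --motion '{"dx": [0,0],"dy": [0,0],"dz": [0,0],"rx": [0,0],"ry": [0,0],"rz": [0,0],"finger_gap": [0,0]}'

```text
time_s: 10.45
tool_pos: [0.5167, -0.1462, 0.1523]
orientation: [3.117, 0.393, -0.0]
force: [0.1, 0.6, -2.0]
grip_width: 0.0159
gripper_force: 58.6
```

```bash
python3 -c "
from rig import env, ticket, get_image
print(ticket.sign_off())"
```

```text
the job is handed in; nothing more can be done
None
```

The lid is fully shut, and the crossbar rod is drawn up about 35 mm (34.6 mm of tool travel) and held still in the gripper; the job was handed in at about 10.5 s, and the hand-in gave no verdict.

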